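# Fit a terminal disk in a junction box hub and screw its ring down

### The arm

A 6-joint arm with a two-finger parallel gripper is mounted at the origin on the work surface. World frame = base frame: x ahead of the robot, y to its left, z up, the work surface at z = 0. Lengths are in m, angles in rad, forces in N, time in s.
With the tool pointing down it reaches from about 0.275 to 0.825 m from the base axis. Payload 5.2 kg.
Tool frame: the origin (TCP) lies midway between the tips of the shut fingers; the grasp point (between the pads) lies grasp_offset behind it (grasp_offset is the distance from the TCP to the grasp point, in m); z points along the fingers, y is the line along which they close (so a half turn about z gives the same grasp; the last joint's range is limited). The gripper opens to 93 mm and grips with 3 to 60 N. Pads are 15 mm wide; open, the fingers measure 128 mm over their backs; the gripper's body (75 mm by 188 mm) begins 65 mm behind the grasp point.
Start: joints at [-1.519, 0.259, 1.535, -0, 1.348, -0.203], TCP at [0.139, -0.532, 0.198] pointing down, gripper open.
Joint ranges: [-3.14, 3.14], [-0.91, 2.08], [0.19, 2.58], [-1.22, 4.36], [0.22, 2.71], [-3.12, 3.12]. Speed limits (rad/s): [2.57, 2.57, 3.14, 3.14, 3.14, 3.14].

### API

Orientations are given as a unit quaternion [w, x, y, z].
In Python, from cell import * gives the robot as it stands. The module is installed in compiled form; this text tells all that it offers.
- The arm moves only by the tool play_rows, never from a script. Its argument "increments" is a list that holds one entry, the list of rows, each a list of 4 numbers: the shift along the tool's x, y, z in mm, then the turn about the tool's z in rad. A call has 1 to 10 rows; each row is the pose to reach, as a shift and turn from the pose commanded when the call began, along the tool's axes at that moment; what a row does not reach only later rows make up. A row lasts 1/8 s, in which the tool goes at most 62.5 mm and 10.7 degrees, less where a joint would pass 70% of its speed; a pose out of reach is approached as far as the arm can. A call with a gripper value outside its range is refused whole. "gripper" is the closure in counts, from 0 (fully open) to 255 (shut), set as the call begins (left out, the last holds). The fingers move at their own pace and stop on an object; the grip force is fixed at half the most. Time passes only in rows, so rows that repeat a pose let the fingers close. It gives the time, the measured TCP pose, the force, the opening and the grip force at its end, in the units of the state.
- get_obs(): the state, without advancing time (a new reading comes with each control period).
- capture(name): name is "side" or "top" or "wrist"; returns a dict with "color" (420x560x3 uint8, red, green, blue), "K" (3x3 intrinsics, pixels), "extrinsics" (4x4, takes a point from camera to world coordinates); the wrist camera has in their place "T_tool_cam" (4x4, takes a point from camera to tool coordinates, whose origin is the TCP and whose axes are the flange's). Camera axes: x right, y down, z forward; pixel columns grow to the right and rows downward; lengths in m; the calibration is good to about 2 mm. A picture is of the moment at which its call begins: read the wrist's pose just before it. There is no depth.
- sign_off(): hands the job in; it is judged then, once.
The state is a dict: "t": time; "joints": joint angles; "joint_vel": joint speeds; "joint_torque": joint torques, N m; "eef_pos": TCP position; "tool_rot": TCP orientation; "wrist_force": force on the tool from outside, world axes, zero at the start; "wrist_torque": the same for the moment, N m; "gripper_width": opening from 0.0 (shut) to 1.0 (fully open); "grasp_force": force on a finger pad.
Only numpy, scipy, OpenCV 4.12 (cv2) and the standard library are available. Lean on these libraries where they do the work, as an engineer would, in place of code of your own. Each camera call takes 0.05 s, during which the arm holds its last target. There are 200 camera calls.

### The job

Seat the black terminal disk in the mouth of the hub on the junction box, flat and with its brass stud up, and let go of it; only then put the hexagonal ring over it and screw it clockwise until it is fully home and holds the disk snugly. Press and tighten gently, as too much force cracks the disk or strips the thread, and leave everything else on the bench where it is.

Things in the scene. Friction and masses are not known exactly. Their poses are not given: they have to be found in the camera images.
- jbox: Square steel junction box fixed on the bench, 150 x 150 mm (lid 156 mm), 80 mm tall, with a round upright hub in the middle of its lid: tube 41 mm outside, standing 34 mm above the lid, with a foot flange 62 mm across and 6 mm high. Origin at the centre of the box's underside, z up.
- mouth (a point): Centre of the hub's mouth, in the plane of its rim, 114 mm above the bench; z up. The mouth is a round recess 36 mm across and 4 mm deep, inside a 2.5 mm wall, down to a flat black rubber seat ring 5 mm wide, open in the middle. The seat gives under load, 20 N per mm.
- thread (a point): Point on the hub's axis 12 mm below the rim. Outside the tube runs a 4-start right-hand thread of rounded ridges, 3 mm thick, 48 mm across, from the rim to 15 mm below the rim, lead 28 mm a turn (4.5 mm per rad). The angle of its starts differs each time and no listed pose gives it.
- disk: Terminal disk: black plate 34 mm across, 8 mm thick (lowest 1.5 mm only 31 mm across) with an upright square brass stud, 12 x 12 mm, 8 to 28 mm above its underside; 80 g. Origin at the centre of the underside, z up, x and y square to the stud's sides. Laid on the seat (1 mm play all round) its underside is 4 mm below the rim and its plate's top 4 mm above.
- ring: Hexagonal steel ring, 62 mm across flats, 26 mm high, 180 g, bore 50 mm, right way up. Origin at the centre of its lower face, z up; flats face along x and every 60 degrees from it. Inside, 4 small lugs (2.8 mm thick, centred 2.3 mm above the lower face, at x and every 90 degrees) run in the thread, with 1.1 mm of play along the axis. It stays by friction when let go.
- flange (a point): Ring's axis, 16 mm above its lower face: underside of the inward flange (4 mm thick, opening 26 mm) that clamps the disk. Set on the hub, the lower face first rests 5 to 12 mm above the thread point; turned clockwise from above it sinks 4.5 mm per rad and catches within a quarter turn. Flange meets disk with the lower face at the thread point; snug 0.4 to 1.3 mm lower; 2 mm lower is too tight.
- screwdriver: Bystander: screwdriver, about 0.2 m long, lying near the robot.
- wrench: Bystander: spanner lying at the back.
- locknut: Bystander: small flat plain round washer-like nut, 42 mm across, 8 mm high, too small for the job. Origin at its underside's centre.
- coupling: Bystander: upright round metal sleeve, 47 mm across, 55 mm tall. Origin at its underside's centre.
- tape: Bystander: roll of tape lying flat, 100 mm across, 19 mm high. Origin at its underside's centre.
- flask: Bystander: drinking flask, 210 mm tall, at the back. Origin at its underside's centre.
- gluejar: Bystander: capped jar, 100 mm tall, at the back. Origin at its underside's centre.
Mind the look-alikes: they are no part of the job. Leave any red look-alike of the ring alone. Several things look just like the disk: the one meant starts farthest to the robot's left.

How it is judged:
On the way:
1. the disk lies flat in the mouth on its ledge, let go, while the ring is still away from the hub (horizontal distance between disk and mouth below 0.0022 m and z of disk in the frame of mouth between -0.0055 and -0.003 m and angle between disk's own z axis and vertical below 0.06 rad and contact force between the fingers and disk below 0.1 N and horizontal distance between ring and mouth above 0.08 m), for 0.2 s.
At the end, for the whole second after the job is handed in: Disk in the recess: within 2.2 mm of the mouth centre, underside 4 to 7.2 mm below the rim, tilt under 0.06 rad. Ring over it: within 3.5 mm of centre, lower face 12.1 to 15 mm below the rim, tilt under 0.06 rad, at rest, pressing the disk with over 5 N (horizontal distance between disk and mouth below 0.0022 m and z of disk in the frame of mouth between -0.0072 and -0.004 m and angle between each of disk, ring's own z axis and vertical below 0.06 rad and horizontal distance between ring and mouth below 0.0035 m and z of ring in the frame of mouth between -0.015 and -0.0121 m and contact force between ring and disk above 5 N and linear speed of ring below 0.01 m/s and angular speed of ring below 0.1 rad/s); the robot touches nothing.
It fails at once if the ring clamps or hits the disk with more than 40 N (contact force between ring and disk above 40 N).
It fails at once if the disk is pressed onto the hub or box with more than 50 N (contact force between disk and jbox above 50 N).
It fails at once if the ring is forced against the hub or box with more than 70 N (contact force between ring and jbox above 70 N).
It fails at once if the ring is pressed or jammed against the hub with more than 40 N before it reaches the disk (contact force between ring and jbox above 40 N and contact force between ring and disk below 1 N).
It fails at once if a bystander is moved by more than 20 mm (distance of any of screwdriver, wrench, locknut, coupling, tape, flask, gluejar from where it was at the start of the episode above 0.02 m).
It also fails if it takes over 64 s, if anything falls off the work surface, if the arm or the gripper's body presses on something with over 40 N, if the wrist force passes 120 N, or if a joint passes its speed limit or range.

## Working session

There is one attempt and no reset: what is moved stays moved. The work goes in short steps, Python scripts to look and compute and a tool call to move; the robot and the scene stay as the last step left them, time stands still between calls to the robot, and variables do not carry over. Pictures are saved under pics/ and viewed, at most 10 in all, crops included, and the job is handed in when it is done.

Besides the shell and the picture viewer there is one more tool, called after "Request:" as name([rows], argument=value, ...), one row to a line, values as JSON. play_rows: Moves the arm, as the interface text tells. Its arguments: {"type":"object","properties":{"increments":{"type":"array","items":{"type":"array","items":{"type":"array","items":{"type":"number"}}}},"gripper":{"type":"number"}},"required":["increments"]}

```bash
mkdir -p pics
python3 - <<'E'
from cell import *
import cv2,numpy as np,pickle
o=get_obs();print(o)
d={}
for n in("top","side"):
    c=capture(n);d[n]=c
    cv2.imwrite(f"pics/{n}0.png",cv2.resize(c["color"][:,:,::-1],(800,600),interpolation=cv2.INTER_CUBIC))
    print(n,c["K"],c["extrinsics"])
w=capture("wrist");print(w["K"],w["T_tool_cam"])
pickle.dump(d,open("d.pkl","wb"))
E
```

```text
{'t': 0.0, 'joints': array([-1.51880842e+00,  2.59358532e-01,  1.53607206e+00, -1.08163348e-05,
        1.34798892e+00, -2.02796756e-01]), 'joint_vel': array([ 0.0005345 , -0.00063487, -0.00093899, -0.00085824, -0.00013634,
       -0.00100077]), 'joint_torque': array([ 1.73049379e-03, -4.37301135e+01, -2.84001410e+01,  7.21022417e-02,
        4.12707939e-02, -1.45207127e-04]), 'eef_pos': array([ 0.13861016, -0.53165093,  0.19761381]), 'tool_rot': array([-9.11225906e-04,  9.91895998e-01,  1.27049179e-01,  6.35525694e-05]), 'wrist_force': array([-0.79154869,  0.12036683,  0.32414778]), 'wrist_torque': array([-0.00162343,  0.04774268, -0.03513128]), 'grasp_force': 0.0, 'gripper_width': 0.9958958857396069}
top [[457.260021     0.         273.1749959 ]
 [  0.         457.260021   210.31317568]
 [  0.           0.           1.        ]] [[ 0.00996975 -0.99935858  0.03439516  0.53021956]
 [-0.99987425 -0.01038732 -0.01198311 -0.00218926]
 [ 0.01233269 -0.03427137 -0.99933647  1.1249441 ]
 [ 0.          0.          0.          1.        ]]
side [[410.92050114   0.         271.37507709]
 [  0.         410.92050114 207.1710755 ]
 [  0.           0.           1.        ]] [[-0.73719125 -0.36210125  0.57046625  0.12702608]
 [-0.67566262  0.38831226 -0.6266527   0.49702838]
 [ 0.00539269 -0.84740561 -0.53091868  0.5266451 ]
 [ 0.          0.          0.          1.        ]]
[[291.02604385   0.         276.67654368]
 [  0.         291.02604385 207.50067308]
 [  0.           0.           1.        ]] [[ 2.75866770e-04 -9.68756588e-01 -2.48013301e-01  6.85508215e-02]
 [ 9.99999903e-01  1.81752845e-04  4.02367439e-04 -3.20391849e-04]
 [-3.44718985e-04 -2.48013388e-01  9.68756544e-01 -1.87546376e-01]
 [ 0.00000000e+00  0.00000000e+00  0.00000000e+00  1.00000000e+00]]
```

View pics/top0.png

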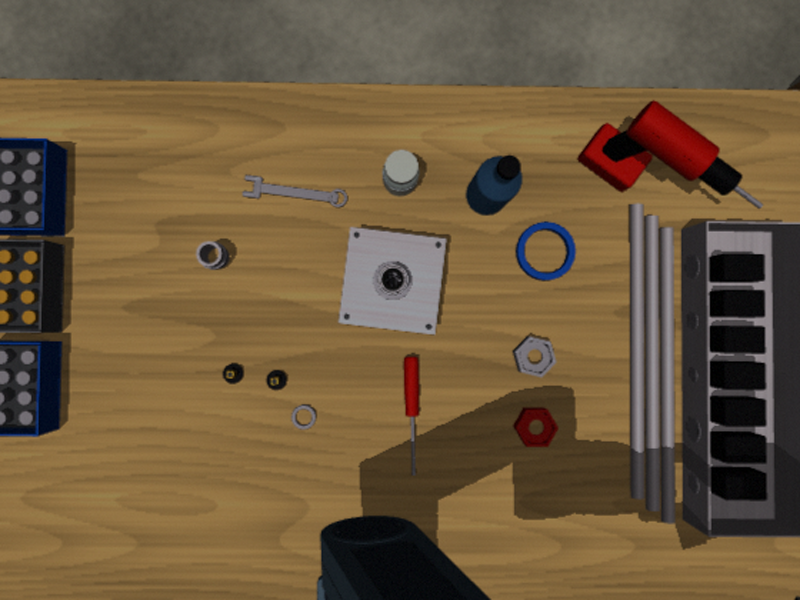

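View pics/side0.png

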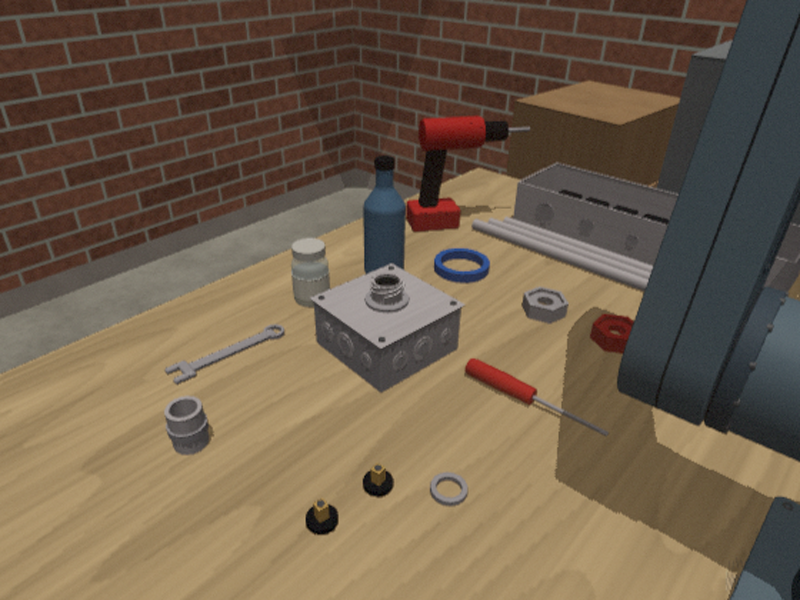

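The top view shows two disk candidates, at (233,373) and (276,380). Left in the image is +y, the robot's left, so (233,373) is the one meant; the side view agrees, where it is at (322,517). The steel ring is at (535,355), its red look-alike at (536,427) and the hub at (392,280). I'll confirm with one enlarged crop and work out positions.

```bash
cat > h.py <<'E'
import numpy as np,cv2,pickle
from scipy.spatial.transform import Rotation as R
def ray(K,T,u,v,z):
    d=T[:3,:3]@np.linalg.solve(K,[u,v,1.]);p=T[:3,3]
    return p+d*(z-p[2])/d[2]
def toolT(o):
    q=o["tool_rot"];T=np.eye(4);T[:3,:3]=R.from_quat([q[1],q[2],q[3],q[0]]).as_matrix();T[:3,3]=o["eef_pos"];return T
def proj(K,T,p):
    c=np.linalg.inv(T)@np.append(p,1);q=K@c[:3];return q[:2]/q[2]
E
python3 - <<'E'
from h import *
d=pickle.load(open("d.pkl","rb"))
c=d["top"];s=d["side"];k=.7
for n,u,v,z in[("diskL",233,373,.015),("diskR",276,380,.015),("ring",535,355,.026),("hub",393,280,.114),("red",536,427,.026)]:
    p=ray(c["K"],c["extrinsics"],u*k,v*k,z);print(n,p.round(3),"side800:",proj(s["K"],s["extrinsics"],p)/k)
img=c["color"][:,:,::-1]
def cr(u,v,r):
    u=int(u*k);v=int(v*k);return cv2.resize(img[v-r:v+r,u-r:u+r],(400,400),interpolation=cv2.INTER_CUBIC)
si=s["color"][:,:,::-1][290:390,180:380]
cv2.imwrite("pics/crop1.png",np.hstack([cr(253,376,30),cr(535,390,45)]))
E
```

```text
diskL [0.443 0.249 0.015] side800: [321.90726239 511.23432464]
diskR [0.432 0.176 0.015] side800: [377.90926244 476.23853523]
ring [ 0.479 -0.26   0.026] side800: [543.36300285 297.81129957]
hub [ 0.597 -0.018  0.114] side800: [387.4169822  281.09242446]
red [ 0.358 -0.262  0.026] side800: [615.9742645  326.75992073]
```

View pics/crop1.png

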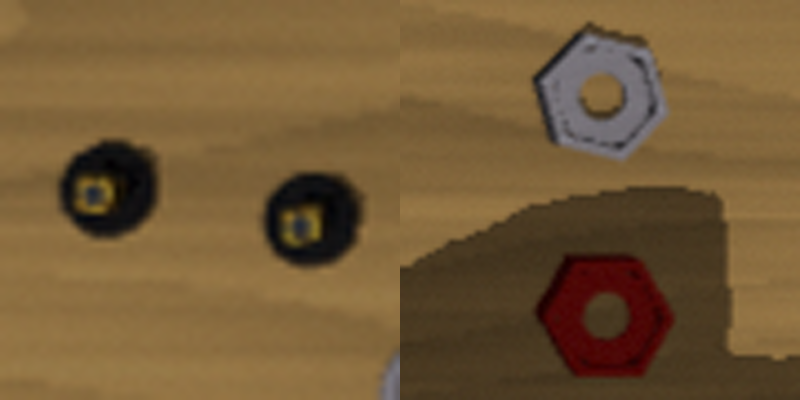

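The crop confirms it: the left black disk, with its stud nearly square to the axes, is the one meant. The steel ring is the upper hexagon and I'll leave the red one alone. Moving over the disk now.

Request:
play_rows([
  [[491,-679,20,-1.316],[491,-679,20,-1.316],[491,-679,20,-1.316],[491,-679,20,-1.316],[491,-679,20,-1.316],[491,-679,20,-1.316],[491,-679,20,-1.316],[491,-679,20,-1.316],[491,-679,20,-1.316],[491,-679,20,-1.316]],
], gripper=130)

```text
t: 1.4
eef_pos: [0.3658, 0.0521, 0.1838]
tool_rot: [0.001, 0.707, 0.707, 0.0]
wrist_force: [1.7, -1.4, -0.7]
gripper_width: 0.49
grasp_force: 0.0
```

```bash
cat > go.py <<'E'
from cell import *
from h import *
import sys
# usage: go.py x y z yaw -> rows numbers from current pose
o=get_obs();T=toolT(o);x,y,z,yaw=map(float,sys.argv[1:5])
cur=np.arctan2(T[1,0],T[0,0])
print("t",round(o["t"],2),"pos",T[:3,3].round(4),"yaw",round(cur,3),"j",o["joints"].round(3),"F",o["wrist_force"].round(1),"w",o["gripper_width"]*93, "goff",grasp_offset)
print("inc",(T[:3,:3].T@(np.array([x,y,z])-T[:3,3])*1000).round(1),"turn",-round((yaw-cur+np.pi)%(2*np.pi)-np.pi,3))
E
python3 go.py .443 .249 .178 1.5708
```

```text
t 1.4 pos [0.3658 0.0521 0.1838] yaw 1.571 j [-0.163 -0.069  1.941 -0.     1.268 -0.163] F [ 1.7 -1.4 -0.7] w 45.55091768873231 goff 0.0188
inc [196.9  77.3   5.8] turn 0.0
```

Request:
play_rows([
  [[197,77,6,0],[197,77,6,0],[197,77,6,0],[197,77,6,0],[197,77,6,0],[197,77,6,0]],
])

```text
t: 2.15
eef_pos: [0.4417, 0.2463, 0.1772]
tool_rot: [-0.0, 0.707, 0.707, -0.001]
wrist_force: [-1.0, -0.2, -0.3]
gripper_width: 0.494
grasp_force: 0.0
```

```bash
cat > wc.py <<'E'
from cell import *
from h import *
import sys
o=get_obs();w=capture("wrist");T=toolT(o)@w["T_tool_cam"]
pickle.dump((o,w,T),open("w.pkl","wb"))
cv2.imwrite("pics/"+sys.argv[1],cv2.resize(w["color"][:,:,::-1],(800,600),interpolation=cv2.INTER_CUBIC))
E
python3 wc.py wd.png; python3 go.py .443 .249 .178 1.5708
```

```text
t 2.2 pos [0.4419 0.246  0.1774] yaw 1.57 j [ 0.287  0.195  1.67  -0.     1.276  0.288] F [0.  0.2 0.8] w 45.677071968451514 goff 0.0188
inc [ 3.   1.1 -0.6] turn -0.001
```

View pics/wd.png

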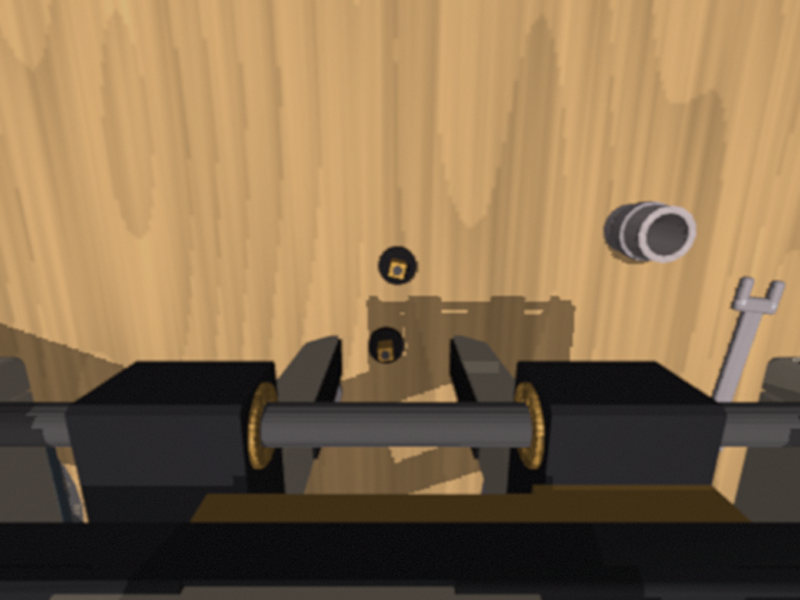

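The wrist view shows the target disk at about (397,265) with its stud top at (397,269), and the look-alike at (386,345). Now the precise centre and the stud's yaw.

Run:
```python
from h import *
o,w,T=pickle.load(open("w.pkl","rb"));K=w["K"]
im=w["color"].astype(int);u0,v0=262,168
sub=im[v0:v0+36,u0:u0+36]
br=((sub[:,:,0]-sub[:,:,2])>40)&(sub.sum(2)<600)
g=sub.sum(2)
# dark plate + everything non-wood
dark=(g<130).astype(np.uint8)
c,_=cv2.findContours(dark,cv2.RETR_EXTERNAL,cv2.CHAIN_APPROX_NONE);c=max(c,key=cv2.contourArea)
e=cv2.fitEllipse(c);print("ell",e)
print("disk c",ray(K,T,e[0][0]+u0,e[0][1]+v0,.007).round(4))
for r in range(10,32): print(" ".join("%3d"%(x) for x in sub[r,8:32,0]))
```

```text
ell ((15.874404907226562, 17.47264862060547), (23.843305587768555, 24.59676742553711), 156.4925537109375)
disk c [0.4431 0.2515 0.007 ]
 29  33  30  34  33  33  31  30  30  33  30  32  32  32  30  31  28  36  80 133 176 195 199 196
 32  33  32  31  30  33  32  33  31  31  30  32  32  31  32  31  30  28  46  89 142 184 198 196
 30  32  31  35  45  48  48  43  37  36  33  33  31  32  31  32  31  28  30  55 118 174 198 197
 33  30  31  45  63  69  68  65  57  52  48  44  40  34  32  30  29  29  29  42 102 163 194 197
 32  29  34  56  84  91  86  82  77  72  67  63  57  47  37  31  33  32  28  33  76 134 174 191
 31  29  38  81 126 141 138 130 116  99  87  83  78  65  48  32  29  31  27  31  54  97 145 179
 31  28  47 111 174 198 199 189 169 150 139 135 128 105  68  36  28  31  30  29  42  79 132 176
 31  32  59 129 191 214 208 195 182 180 190 197 189 157 104  46  24  26  29  31  39  73 128 174
 29  33  75 142 192 198 173 146 133 147 184 211 212 182 119  54  22  25  31  31  36  74 128 175
 29  39  92 156 183 163 122  94  85  99 144 187 200 166 102  45  22  25  31  31  40  73 130 175
 28 
[... 447 characters left out ...]
  28  32  64 122 175 197 195
 30  64 105 130 143 149 161 170 174 190 209 201 141  67  25  24  29  33  51  94 145 183 197 195
 25  30  44  58  76  95 113 123 135 160 184 176 124  57  24  25  30  51  82 125 170 194 198 195
 48  28  26  28  31  39  45  51  65  90 113 111  76  39  25  29  50  88 127 159 186 198 199 195
 93  57  33  25  25  25  26  27  27  35  42  40  33  27  34  53  82 125 168 189 198 200 198 195
145 106  71  49  39  33  28  25  27  26  28  32  38  50  75 106 130 157 186 199 200 199 197 195
180 155 131 111  95  76  60  51  50  53  64  82  96 111 131 156 171 183 193 199 200 199 197 194
192 186 178 171 157 138 121 113 111 114 124 141 155 164 170 179 185 189 194 197 198 199 197 194
```

```bash
python3 - <<'E'
from h import *
o,w,T=pickle.load(open("w.pkl","rb"));K=w["K"]
P=[ray(K,T,262+a,168+b,.028)[:2] for a,b in[(10.8,15),(22,17),(20.2,27),(9.2,25.2)]]
P=np.array(P);print(P.round(4),P.mean(0).round(4))
for i in range(4):
    d=P[(i+1)%4]-P[i];print(np.hypot(*d).round(4),np.arctan2(d[1],d[0])%(np.pi/2))
E
python3 go.py .443 .2505 .09 1.40
```

```text
[[0.4371 0.2582]
 [0.4502 0.2558]
 [0.4482 0.2439]
 [0.4352 0.246 ]] [0.4427 0.251 ]
0.0133 1.3926330429771296
0.0121 1.4012615201226635
0.0132 1.4058701532212456
0.0123 1.413909785148637
t 2.2 pos [0.4419 0.246  0.1774] yaw 1.57 j [ 0.287  0.195  1.67  -0.     1.276  0.288] F [0.  0.2 0.8] w 45.677071968451514 goff 0.0188
inc [ 4.6  1.2 87.4] turn 0.17
```

Request:
play_rows([
  [[5,1,40,0.17],[5,1,80,0.17],[5,1,120,0.17],[5,1,148,0.17],[5,1,160,0.17],[5,1,166,0.17],[5,1,166,0.17],[5,1,166,0.17]],
])

```text
t: 3.2
eef_pos: [0.4442, 0.2522, 0.0126]
tool_rot: [0.0, 0.765, 0.645, 0.001]
wrist_force: [-0.9, 0.6, 0.3]
gripper_width: 0.492
grasp_force: 0.0
```

```bash
python3 go.py .4428 .2512 .0115 1.40
```

```text
t 3.2 pos [0.4442 0.2522 0.0126] yaw 1.401 j [0.298 0.395 1.859 0.    0.886 0.468] F [-0.9  0.6  0.3] w 45.733640168205916 goff 0.0188
inc [-1.3 -1.2  1.1] turn 0.001
```

Request:
play_rows([
  [[-1.2,-1.2,1,0],[-1.2,-1.2,1,0]],
])

```text
t: 3.45
eef_pos: [0.4419, 0.2511, 0.0108]
tool_rot: [0.0, 0.765, 0.645, 0.0]
wrist_force: [0.3, -1.0, 0.5]
gripper_width: 0.487
grasp_force: 0.0
```

Request:
play_rows([
  [[0,0,0,0],[0,0,0,0],[0,0,0,0],[0,0,0,0],[0,0,0,0]],
], gripper=255)

```text
t: 4.08
eef_pos: [0.4419, 0.251, 0.0105]
tool_rot: [-0.0, 0.765, 0.644, -0.0]
wrist_force: [-0.1, 0.7, -0.6]
gripper_width: 0.017
grasp_force: 0.0
```

```bash
python3 go.py .4428 .2512 .16 1.40
```

```text
t 4.08 pos [0.4419 0.251  0.0105] yaw 1.401 j [0.297 0.395 1.865 0.    0.882 0.467] F [-0.1  0.7 -0.6] w 1.55486013501541 goff 0.0188
inc [   0.3    0.8 -149.5] turn 0.001
```

The fingers shut on nothing, so I'll lift a little and look.

Request:
play_rows([
  [[0,0,-50,0],[0,0,-90,0],[0,0,-90,0],[0,0,-90,0]],
], gripper=130)

```text
t: 4.58
eef_pos: [0.4415, 0.2509, 0.1001]
tool_rot: [-0.0, 0.765, 0.645, -0.0]
wrist_force: [0.2, -0.1, -0.5]
gripper_width: 0.401
grasp_force: 0.0
```

```bash
python3 wc.py wd2.png; python3 go.py .4428 .2512 .16 1.40
```

```text
t 4.62 pos [0.441  0.2508 0.0995] yaw 1.401 j [0.297 0.276 1.773 0.    1.095 0.467] F [-0.1  0.1 -0.9] w 41.37689822496578 goff 0.0188
inc [  0.7   1.6 -60.5] turn 0.001
```

View pics/wd2.png

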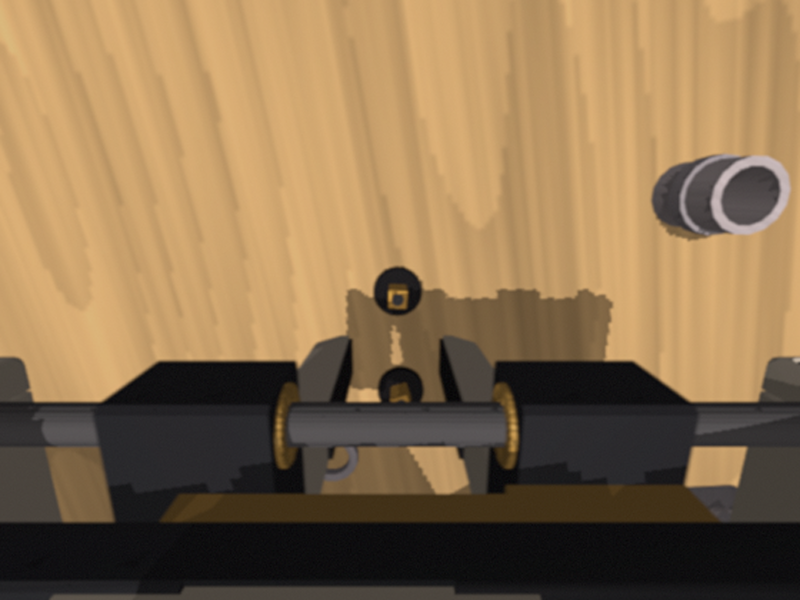

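Run:
```python
from h import *
o,w,T=pickle.load(open("w.pkl","rb"));K=w["K"]
print(o["eef_pos"])
for u,v,z in[(398,290,.007),(398,299,.028),(400,392,.02)]: print(ray(K,T,u*.7,v*.7,z).round(4))
print(proj(K,T,[.4428,.2512,.028])/.7, proj(K,T,o["eef_pos"])/.7)
```

```text
[0.44146878 0.25087202 0.10008061]
[0.4436 0.2519 0.007 ]
[0.4433 0.251  0.028 ]
[0.433  0.1818 0.02  ]
[397.19514175 298.89217752] [395.19160009 338.35066549]
```

The disk hasn't moved, and its measured position matches both views. So I'll go back down open and use the side camera to check the finger height at the stud.

Request:
play_rows([
  [[0,2,40,0],[0,2,75,0],[0,2,86,0],[0,2,86,0],[0,2,86,0]],
])

```text
t: 5.25
eef_pos: [0.4448, 0.251, 0.0154]
tool_rot: [0.0, 0.765, 0.645, 0.001]
wrist_force: [0.2, 0.0, 0.4]
gripper_width: 0.492
grasp_force: 0.0
```

```bash
python3 - <<'E'
from cell import *
from h import *
c=capture("side");o=get_obs();p=np.array([.443,.251,.02])
q=proj(c["K"],c["extrinsics"],p).astype(int);r=45
im=c["color"][max(q[1]-r-15,0):q[1]+r-15,q[0]-60:q[0]+60,::-1]
cv2.imwrite("pics/s2.png",cv2.resize(im,(800,600),interpolation=cv2.INTER_CUBIC))
print(o["eef_pos"],"tcp px in crop",(proj(c["K"],c["extrinsics"],o["eef_pos"])-[q[0]-60,q[1]-r-15])*6.667)
E
python3 go.py .443 .251 .0115 1.40
```

```text
[0.44492889 0.25101453 0.01566377] tcp px in crop [395.82376338 411.70924849]
t 5.3 pos [0.4449 0.251  0.0157] yaw 1.401 j [ 0.295  0.39   1.856 -0.     0.893  0.465] F [-0.2  0.1  0.4] w 45.489343800551026 goff 0.0188
inc [-0.3 -1.9  4.2] turn 0.001
```

View pics/s2.png

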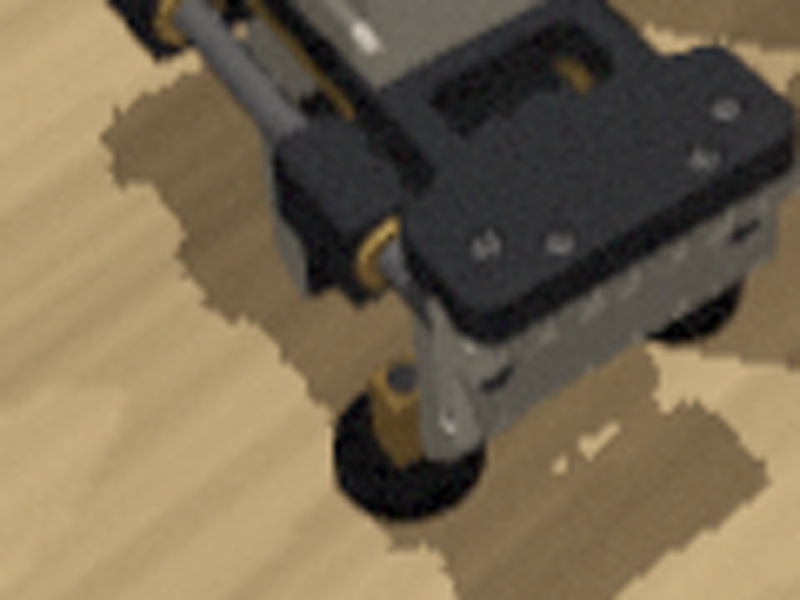

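The side view shows the fingertip at about (450,450) beside the stud at (400,400), at the right depth, so the geometry is correct. I'll close again at this height and watch the readings.

Request:
play_rows([
  [[0,-2,4,0],[0,-2,4,0],[0,-2,4,0]],
], gripper=200)

```text
t: 5.68
eef_pos: [0.442, 0.2511, 0.0108]
tool_rot: [0.0, 0.765, 0.645, 0.0]
wrist_force: [-0.6, -0.4, -0.0]
gripper_width: 0.237
grasp_force: 0.0
```

Request:
play_rows([
  [[0,0,0,0],[0,0,0,0],[0,0,0,0],[0,0,0,0]],
], gripper=255)

```text
t: 6.18
eef_pos: [0.442, 0.251, 0.0105]
tool_rot: [-0.0, 0.765, 0.645, -0.0]
wrist_force: [-0.6, 0.3, 0.0]
gripper_width: 0.006
grasp_force: 0.0
```

Run:
```python
from cell import *
from h import *
c=capture("side");o=get_obs();w=capture("wrist")
q=(276,345)
def f(im,cx,cy):return cv2.resize(im[cy-30:cy+30,cx-20:cx+20,::-1],(400,600),interpolation=cv2.INTER_CUBIC)
q=proj(c["K"],c["extrinsics"],np.array([.443,.251,.02])).astype(int)
wi=cv2.resize(w["color"][190:250,257:297,::-1],(400,600),interpolation=cv2.INTER_CUBIC)
cv2.imwrite("pics/s3.png",np.hstack([f(c["color"],*q),wi]))
print(o["eef_pos"],o["gripper_width"]*93,o["grasp_force"],o["wrist_force"],proj(w["K"],toolT(o)@w["T_tool_cam"],np.array([.443,.251,.028])))
```

```text
[0.44191128 0.25102636 0.01050795] 0.4407604871310421 0.0 [ 0.52098587  0.43403468 -0.16455639] [278.35598249 246.29846337]
```

View pics/s3.png

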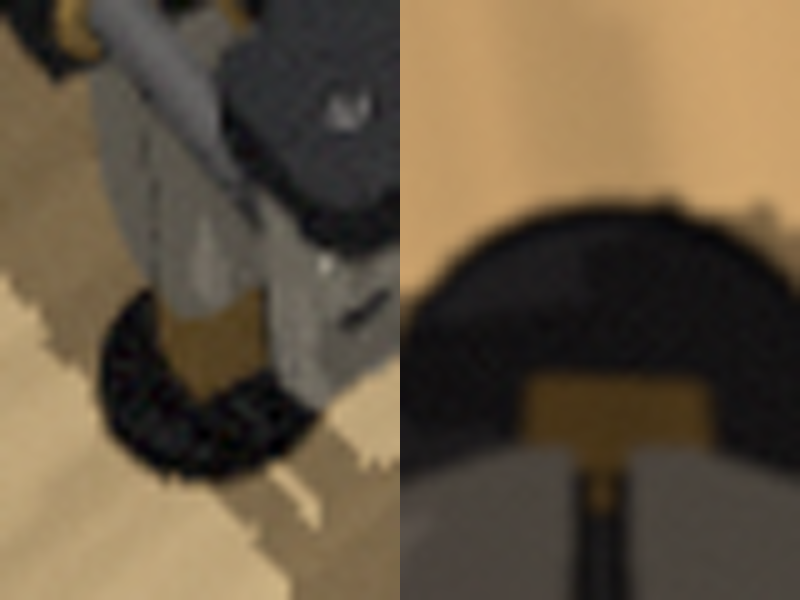

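The left side view and the right wrist crop both show the stud, with the shut fingers just covering it and only brass in the gap. The readings show no contact, so the real pads end higher than I assumed. I'll open, go down about 8 mm to bring the grasp point to stud height (still above the bench), and close again.

Request:
play_rows([
  [[0,1,-6,0],[0,1,-6,0],[0,1,-6,0],[0,1,-6,0],[0,1,-6,0]],
], gripper=125)

```text
t: 6.9
eef_pos: [0.4429, 0.2508, 0.0165]
tool_rot: [-0.0, 0.765, 0.645, -0.0]
wrist_force: [-0.1, 0.2, -0.5]
gripper_width: 0.482
grasp_force: 0.0
```

Request:
play_rows([
  [[0,0,8,0],[0,0,14,0],[0,0,14,0]],
])

```text
t: 7.28
eef_pos: [0.4423, 0.2506, 0.0017]
tool_rot: [-0.0, 0.765, 0.645, -0.001]
wrist_force: [0.2, 0.7, -0.1]
gripper_width: 0.511
grasp_force: 0.0
```

Request:
play_rows([
  [[0,0,0,0],[0,0,0,0],[0,0,0,0],[0,0,0,0],[0,0,0,0]],
], gripper=255)

```text
t: 7.9
eef_pos: [0.443, 0.2509, 0.0026]
tool_rot: [0.0, 0.765, 0.645, 0.0]
wrist_force: [0.1, -0.1, 0.8]
gripper_width: 0.122
grasp_force: 30.0
```

The stud is gripped (11.3 mm, 30 N). Now I'll lift and move to a spot from which the wrist camera sees the hub.

Request:
play_rows([
  [[0,0,-10,0],[0,0,-50,0],[0,0,-110,0],[0,0,-170,0],[0,0,-188,0],[0,0,-188,0],[0,0,-188,0]],
])

```text
t: 8.78
eef_pos: [0.442, 0.2506, 0.1894]
tool_rot: [-0.0, 0.765, 0.645, -0.001]
wrist_force: [-0.1, -0.2, -1.5]
gripper_width: 0.122
grasp_force: 30.0
```

```bash
python3 go.py .585 -.087 .19 1.40
```

```text
t 8.78 pos [0.442  0.2506 0.1894] yaw 1.401 j [ 0.296  0.191  1.645 -0.     1.307  0.466] F [-0.1 -0.2 -1.5] w 11.367135899554755 goff 0.0188
inc [-308.5  198.    -0.6] turn 0.001
```

Request:
play_rows([
  [[-40,26,0,0],[-80,52,0,0],[-120,77,0,0],[-160,103,0,0],[-200,128,0,0],[-240,154,0,0],[-275,177,0,0],[-300,193,0,0],[-308,198,0,0],[-308,198,0,0]],
])

```text
t: 10.02
eef_pos: [0.5852, -0.0859, 0.1892]
tool_rot: [-0.001, 0.765, 0.644, -0.001]
wrist_force: [0.3, 1.0, -1.3]
gripper_width: 0.12
grasp_force: 30.0
```

Request:
play_rows([
  [[0,0,0,0],[0,0,0,0]],
])

```text
t: 10.28
eef_pos: [0.5857, -0.085, 0.1907]
tool_rot: [-0.0, 0.764, 0.645, 0.0]
wrist_force: [0.9, 0.2, -1.6]
gripper_width: 0.122
grasp_force: 30.0
```

```bash
python3 wc.py wh.png; python3 go.py .597 -.018 .15 1.40
```

```text
t 10.32 pos [ 0.5858 -0.0851  0.1908] yaw 1.402 j [-0.333  0.339  1.443  0.     1.36  -0.164] F [-0.6 -0.3 -0.8] w 11.166883579366335 goff 0.0188
inc [68.1 -0.2 40.8] turn 0.002
```

View pics/wh.png

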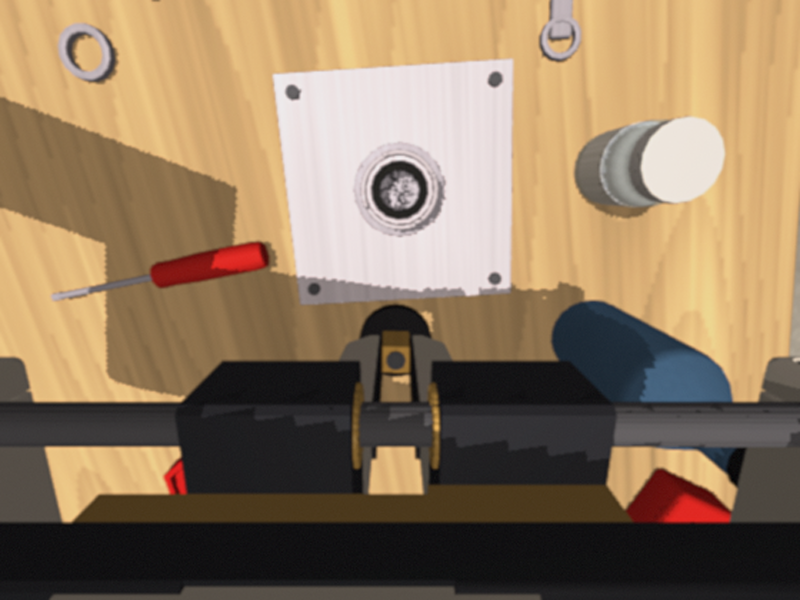

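The hub's mouth is at (399,189), its black seat ring clearly visible, and the disk hangs level in the fingers with its stud at (395,360). Fitting the mouth.

```bash
cat > hub.py <<'E'
from h import *
def hub(o,w,T):
    g=w["color"].astype(int).sum(2).astype(np.uint8 if 0 else int)
    u0,v0=250,100;s=(g[v0:v0+70,u0:u0+60]<210).astype(np.uint8)
    c,_=cv2.findContours(s,cv2.RETR_EXTERNAL,cv2.CHAIN_APPROX_NONE)
    for k in sorted(c,key=cv2.contourArea)[-2:]:
        if len(k)<20: continue
        e=cv2.fitEllipse(k);C=(e[0][0]+u0,e[0][1]+v0);print("ell",np.round(C,1),np.round(e[1],1))
        for z in(.110,.114): print(z,ray(w["K"],T,*C,z).round(4))
if __name__=="__main__":
    o,w,T=pickle.load(open("w.pkl","rb"));hub(o,w,T)
    im=w["color"].astype(int);print(o["eef_pos"])
    # held stud: brass pixels, top at TCP z+~.0258
    s=im[225:265,255:300];b=((s[:,:,0]-s[:,:,2])>35);v,u=np.nonzero(b);print("brass u",u.min()+255,u.max()+255,"v",v.min()+225,v.max()+225)
    zt=o["eef_pos"][2]+.0258
    for p in [(395*.7,360*.7)]:
        q=ray(w["K"],T,*p,zt);print("held stud tool offset mm",(toolT(o)[:3,:3].T@(q-o["eef_pos"])*1000).round(1))
    q=np.array([0,0,0])
E
python3 hub.py
```

```text
ell [279.3 132.5] [36.7 38.1]
0.11 [ 0.5996 -0.0172  0.11  ]
0.114 [ 0.5995 -0.0172  0.114 ]
[ 0.58566914 -0.08497082  0.19070467]
brass u 267 299 v 225 264
held stud tool offset mm [ -0.1  -0.1 -25.8]
```

Request:
play_rows([
  [[35,1,10,0],[60,2,30,0],[69,2,48,0],[69,2,54,0],[69,2,54,0],[69,2,54,0]],
])

```text
t: 11.08
eef_pos: [0.6002, -0.0191, 0.1375]
tool_rot: [0.001, 0.765, 0.644, 0.0]
wrist_force: [0.8, -0.3, -0.4]
gripper_width: 0.12
grasp_force: 30.0
```

```bash
cat > avg.py <<'E'
from cell import *
from h import *
import sys
P=[]
for i in range(4): capture("top");P.append(get_obs()["eef_pos"])
P=np.array(P);print("mean",P.mean(0).round(4),"sd",P.std(0).round(4))
T=toolT(get_obs());print("inc",(T[:3,:3].T@(np.array(list(map(float,sys.argv[1:4])))-P.mean(0))*1000).round(1))
E
python3 avg.py .5995 -.0172 .1125; python3 go.py .5995 -.0172 .1125 1.40
```

```text
mean [ 0.6001 -0.0191  0.1373] sd [0.0001 0.0001 0.0001]
inc [ 1.8 -0.9 24.8]
t 11.28 pos [ 0.5999 -0.019   0.1371] yaw 1.4 j [-0.217  0.392  1.499 -0.     1.249 -0.047] F [ 0.7 -0.4 -0.6] w 11.777832328343466 goff 0.0188
inc [ 1.7 -0.8 24.6] turn 0.0
```

Request:
play_rows([
  [[1.8,-0.9,8,0],[1.8,-0.9,16,0],[1.8,-0.9,18,0],[1.8,-0.9,18,0]],
])

```text
t: 11.78
eef_pos: [0.5988, -0.0165, 0.1181]
tool_rot: [-0.0, 0.765, 0.645, -0.0]
wrist_force: [0.5, 0.5, -1.5]
gripper_width: 0.125
grasp_force: 30.0
```

```bash
python3 avg.py .5995 -.0172 .1125; python3 go.py .5995 -.0172 .1125 1.40
```

```text
mean [ 0.5992 -0.0166  0.1186] sd [0.0001 0.     0.0001]
inc [-0.5  0.4  6.1]
t 11.97 pos [ 0.5993 -0.0167  0.1188] yaw 1.401 j [-0.214  0.407  1.524 -0.     1.21  -0.044] F [-0.2  0.4 -1.3] w 11.289453362696843 goff 0.0188
inc [-0.5  0.3  6.3] turn 0.001
```

Request:
play_rows([
  [[-0.4,0.3,2,0],[-0.4,0.3,4,0],[-0.4,0.3,5,0],[-0.4,0.3,5,0]],
])

```text
t: 12.48
eef_pos: [0.5992, -0.0171, 0.1134]
tool_rot: [-0.0, 0.765, 0.645, -0.0]
wrist_force: [0.4, -0.2, -1.3]
gripper_width: 0.12
grasp_force: 30.0
```

```bash
python3 avg.py .5995 -.0172 .1125; python3 go.py .5995 -.0172 .1125 1.40
```

```text
mean [ 0.5993 -0.0171  0.1136] sd [0. 0. 0.]
inc [-0.1  0.2  1.1]
t 12.68 pos [ 0.5993 -0.017   0.1136] yaw 1.401 j [-0.214  0.412  1.53   0.     1.199 -0.044] F [ 0.6  0.1 -0.8] w 11.477521141603642 goff 0.0188
inc [-0.1  0.2  1.1] turn 0.001
```

Request:
play_rows([
  [[0,0,1.3,0],[0,0,1.3,0]],
])

```text
t: 12.92
eef_pos: [0.5994, -0.0171, 0.1125]
tool_rot: [0.0, 0.765, 0.645, 0.0]
wrist_force: [-0.6, 0.5, 0.3]
gripper_width: 0.122
grasp_force: 30.0
```

Request:
play_rows([
  [[0,0,0.6,0],[0,0,0.6,0]],
])

```text
t: 13.18
eef_pos: [0.5994, -0.0171, 0.1122]
tool_rot: [0.0, 0.765, 0.645, 0.0]
wrist_force: [-2.0, 0.8, 3.8]
gripper_width: 0.122
grasp_force: 30.0
```

It's seated at the expected height with about 4 N. Releasing and lifting.

Request:
play_rows([
  [[0,0,-0.3,0],[0,0,-0.3,0],[0,0,-0.3,0],[0,0,-0.3,0]],
], gripper=130)

```text
t: 13.68
eef_pos: [0.5992, -0.017, 0.1117]
tool_rot: [-0.0, 0.765, 0.645, -0.0]
wrist_force: [0.5, 1.0, -0.3]
gripper_width: 0.479
grasp_force: 0.0
```

Request:
play_rows([
  [[0,0,-15,0],[0,0,-50,0],[-30,0,-75,0],[-60,0,-78,0],[-69,0,-78,0],[-69,0,-78,0],[-69,0,-78,0]],
], gripper=0)

```text
t: 14.55
eef_pos: [0.5874, -0.084, 0.1896]
tool_rot: [-0.001, 0.764, 0.645, -0.0]
wrist_force: [0.1, -0.5, 0.5]
gripper_width: 1.001
grasp_force: 0.0
```

```bash
python3 wc.py wh2.png
python3 - <<'E'
from h import *
o,w,T=pickle.load(open("w.pkl","rb"));K=w["K"]
c=proj(K,T,np.array([.5995,-.0172,.118])).astype(int);print(c,o["eef_pos"])
im=w["color"][c[1]-30:c[1]+30,c[0]-40:c[0]+40,::-1]
cv2.imwrite("pics/hc.png",cv2.resize(im,(800,600),interpolation=cv2.INTER_CUBIC))
E
python3 go.py .479 -.26 .178 1.57
```

```text
[277 133] [ 0.58742197 -0.0840402   0.18955965]
t 14.6 pos [ 0.5875 -0.084   0.1896] yaw 1.402 j [-0.33   0.343  1.44   0.     1.36  -0.161] F [-0.8  0.7 -0.8] w 93.04074775820067 goff 0.0188
inc [-191.8  -77.3   11.5] turn -0.168
```

View pics/hc.png

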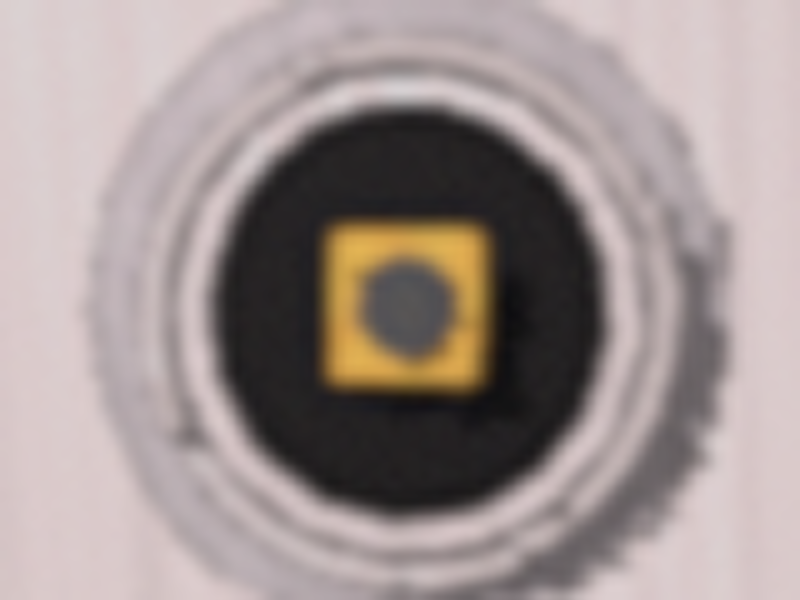

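The disk sits flat and centred in the mouth, with its stud up at (405,305). Next, over to the ring with a yaw that leaves wrist travel for screwing.

Request:
play_rows([
  [[-30,-8,0,-0.17],[-60,-17,0,-0.34],[-90,-25,0,-0.51],[-120,-33,0,-0.68],[-150,-42,0,-0.85],[-175,-48,0,-1.02],[-187,-52,0,-1.19],[-187,-52,0,-1.36],[-187,-52,0,-1.53],[-187,-52,0,-1.7]],
])

```text
t: 15.85
eef_pos: [0.505, -0.2597, 0.1896]
tool_rot: [-0.0, 0.017, 1.0, 0.0]
wrist_force: [0.0, -0.0, 0.3]
gripper_width: 0.997
grasp_force: 0.0
```

Request:
play_rows([
  [[0,0,0,0],[0,0,0,0],[0,0,0,0]],
])

```text
t: 16.23
eef_pos: [0.5048, -0.2603, 0.1899]
tool_rot: [-0.0, 0.021, 1.0, 0.0]
wrist_force: [0.7, 0.3, -0.2]
gripper_width: 1.003
grasp_force: 0.0
```

```bash
python3 wc.py wr.png
cat > ring.py <<'E'
from h import *
o,w,T=pickle.load(open("w.pkl","rb"));K=w["K"]
im=w["color"].astype(int)
c=proj(K,T,np.array([.479,-.26,.026]));print("exp px",c,"tcp",o["eef_pos"])
sat=im.max(2)-im.min(2);m=((sat<40)&(im.min(2)>110)).astype(np.uint8)
u0,v0=int(c[0])-55,max(int(c[1])-55,0);s=m[v0:v0+110,u0:u0+110]
n,l,st,ce=cv2.connectedComponentsWithStats(s)
for k in range(1,n):
    if st[k,4]<400: continue
    print("comp",st[k],ce[k]+[u0,v0])
    ct,h=cv2.findContours((l==k).astype(np.uint8),cv2.RETR_CCOMP,cv2.CHAIN_APPROX_NONE)
    for q,hh in zip(ct,h[0]):
        a=cv2.contourArea(q)
        if a<150: continue
        P=np.array([ray(K,T,u+u0,v+v0,.026)[:2] for u,v in q[:,0]])
        if hh[3]>=0:
            e=cv2.fitEllipse((P*1e4).astype(np.float32));print("hole",np.round(np.array(e[0])/1e4,4),np.round(np.array(e[1])/10,1)/1)
        else:
            # support widths: across-flats minimal
            for t in np.arange(0,np.pi/3,.05236):
                W=[np.ptp(P@[np.cos(t+i*np.pi/3),np.sin(t+i*np.pi/3)]) for i in range(3)]
                M=[(lambda x:(x.max()+x.min())/2)(P@[np.cos(t+i*np.pi/3),np.sin(t+i*np.pi/3)]) for i in range(3)]
                A=np.array([[np.cos(t+i*np.pi/3),np.sin(t+i*np.pi/3)] for i in range(3)])
                print(round(t,3),np.round(np.array(W)*1e3,1),np.linalg.lstsq(A,M,rcond=None)[0].round(4))
E
python3 ring.py; python3 go.py .479 -.26 .178 3.1
```

```text
exp px [275.81729157 169.44731018] tcp [ 0.5047873  -0.26031464  0.18987143]
t 16.27 pos [ 0.5048 -0.2604  0.1899] yaw 3.1 j [-0.673  0.297  1.504  0.     1.341 -2.201] F [0.6 0.1 0.8] w 92.89010865517163 goff 0.0188
inc [25.8 -0.7 11.9] turn -0.0
```

```bash
sed -i 's/m=((sat<40).*/m=((sat<35)\&(im.min(2)>45)).astype(np.uint8)/' ring.py; python3 ring.py
python3 - <<'E'
from h import *
o,w,T=pickle.load(open("w.pkl","rb"))
im=w["color"]
print(im[169,220:335:5].tolist())
E
```

```text
exp px [275.81729157 169.44731018] tcp [ 0.5047873  -0.26031464  0.18987143]
comp [  26   25   58   57 2067] [274.90807934 167.03241413]
0.0 [68.2 68.1 68.7] [ 0.4769 -0.2608]
0.052 [69.2 68.9 69.7] [ 0.4769 -0.2609]
0.105 [70.  69.6 70.4] [ 0.4769 -0.2609]
0.157 [70.6 70.1 71. ] [ 0.4769 -0.261 ]
0.209 [71.1 70.3 71.4] [ 0.4769 -0.261 ]
0.262 [71.3 70.4 71.6] [ 0.4769 -0.2611]
0.314 [71.4 70.3 71.6] [ 0.4769 -0.2611]
0.367 [71.2 70.  71.4] [ 0.4769 -0.2611]
0.419 [70.9 69.5 71. ] [ 0.477  -0.2612]
0.471 [70.3 68.9 70.5] [ 0.477  -0.2612]
0.524 [69.6 68.2 69.7] [ 0.477  -0.2612]
0.576 [68.7 67.6 68.8] [ 0.477  -0.2612]
0.628 [67.6 66.8 67.8] [ 0.477  -0.2611]
0.681 [66.3 65.8 66.6] [ 0.477  -0.2611]
0.733 [64.9 64.6 65.2] [ 0.477 -0.261]
0.785 [63.7 63.3 63.9] [ 0.4769 -0.261 ]
0.838 [63.2 63.7 63.9] [ 0.4769 -0.2608]
0.89 [64.6 65.  65.1] [ 0.4769 -0.2608]
0.942 [65.8 66.2 66.2] [ 0.4769 -0.2607]
0.995 [67.1 67.5 67.1] [ 0.4769 -0.2608]
hole [ 0.4764 -0.261 ] [25.2 25.7]
[[118, 93, 62], [119, 94, 63], [118, 94, 63], [119, 95, 64], [119, 95, 64], [119, 95, 63], [110, 103, 105], [105, 99, 101], [108, 101, 104], [113, 95, 78], [119, 95, 64], [120, 97, 65], [119, 95, 64], [110, 93, 78], [106, 99, 101], [108, 99, 100], [106, 100, 103], [119, 94, 62], [120, 96, 65], [120, 96, 64], [119, 95, 64], [120, 96, 64], [202, 161, 108]]
```

The ring fits as a hexagon 63 mm across flats, centred at (0.4767, -0.2609), flats at 0.81 rad modulo 60°. I'll grip at yaw 3.43, which leaves over 5 rad of clockwise travel at the hub.

Request:
play_rows([
  [[14,-1,30,-0.17],[28,-1.7,70,-0.33],[28,-1.7,110,-0.33],[28,-1.7,140,-0.33],[28,-1.7,150,-0.33],[28,-1.7,150,-0.33],[28,-1.7,150,-0.33]],
])

```text
t: 17.15
eef_pos: [0.4776, -0.2619, 0.0413]
tool_rot: [0.001, -0.144, 0.99, -0.001]
wrist_force: [0.3, 0.3, 0.3]
gripper_width: 1.003
grasp_force: 0.0
```

```bash
python3 avg.py .4767 -.2609 -.005; python3 go.py .4767 -.2609 -.005 3.43
```

```text
mean [ 0.4774 -0.2617  0.0412] sd [0.0001 0.0001 0.0002]
inc [ 0.5  1.1 46.2]
t 17.35 pos [ 0.4772 -0.2615  0.0409] yaw -2.852 j [-0.706  0.404  1.751  0.     0.985 -2.566] F [ 0.   0.3 -0.6] w 92.79206499990651 goff 0.0188
inc [ 0.4  0.8 45.9] turn 0.001
```

Request:
play_rows([
  [[0.5,1,20,0],[0.5,1,32,0],[0.5,1,40,0],[0.5,1,44,0],[0.5,1,44,0]],
])

```text
t: 17.98
eef_pos: [0.4759, -0.2603, -0.0042]
tool_rot: [-0.0, -0.144, 0.99, 0.0]
wrist_force: [-0.4, 0.1, 0.3]
gripper_width: 0.997
grasp_force: 0.0
```

Request:
play_rows([
  [[0,0,0,0],[0,0,0,0],[0,0,0,0],[0,0,0,0],[0,0,0,0],[0,0,0,0]],
], gripper=255)

```text
t: 18.73
eef_pos: [0.476, -0.2605, -0.0039]
tool_rot: [0.0, -0.144, 0.99, -0.0]
wrist_force: [-0.5, 0.6, 2.1]
gripper_width: 0.662
grasp_force: 30.0
```

```bash
python3 avg.py .4767 -.2609 .19; python3 go.py .4767 -.2609 .19 3.43
```

```text
mean [ 0.4761 -0.2605 -0.0039] sd [0. 0. 0.]
inc [  -0.5   -0.7 -193.9]
t 18.93 pos [ 0.476  -0.2605 -0.0039] yaw -2.852 j [-0.706  0.465  1.792 -0.     0.885 -2.566] F [-0.1  0.   2.8] w 61.708190143029654 goff 0.0188
inc [  -0.6   -0.7 -193.9] turn 0.001
```

The ring is gripped (61.7 mm, 30 N). Lifting and carrying it over the hub.

Request:
play_rows([
  [[0,0,-10,0],[0,0,-50,0],[0,0,-110,0],[-20,21,-160,0],[-55,58,-174,0],[-95,100,-174,0],[-135,143,-174,0],[-170,180,-174,0],[-187,198,-174,0],[-187,198,-174,0]],
])

```text
t: 20.18
eef_pos: [0.5986, -0.0151, 0.1697]
tool_rot: [-0.0, -0.146, 0.989, 0.0]
wrist_force: [0.3, -0.7, -1.9]
gripper_width: 0.663
grasp_force: 30.0
```

Request:
play_rows([
  [[0,0,0,0],[0,0,0,0]],
])

```text
t: 20.42
eef_pos: [0.5982, -0.0183, 0.1699]
tool_rot: [-0.0, -0.143, 0.99, -0.0]
wrist_force: [-1.1, -0.1, -1.3]
gripper_width: 0.665
grasp_force: 30.0
```

```bash
python3 avg.py .599 -.0173 .135; python3 go.py .599 -.0173 .135 3.431
```

```text
mean [ 0.5984 -0.0182  0.17  ] sd [0.0001 0.0001 0.    ]
inc [-0.9  0.7 35. ]
t 20.62 pos [ 0.5985 -0.018   0.17  ] yaw -2.854 j [-0.216  0.365  1.456 -0.     1.32  -2.075] F [-0.1  0.8 -2.8] w 61.65909452226657 goff 0.0188
inc [-0.7  0.5 35. ] turn -0.001
```

Request:
play_rows([
  [[-0.8,0.6,15,0],[-0.8,0.6,35,0],[-0.8,0.6,45,0],[-0.8,0.6,48,0],[-0.8,0.6,48,0],[-0.8,0.6,48,0]],
])

```text
t: 21.38
eef_pos: [0.5998, -0.0165, 0.1226]
tool_rot: [0.001, -0.144, 0.99, -0.0]
wrist_force: [0.4, -0.5, -2.1]
gripper_width: 0.667
grasp_force: 30.0
```

```bash
python3 avg.py .599 -.0173 .112; python3 go.py .599 -.0173 .112 3.431
```

```text
mean [ 0.5996 -0.0164  0.1225] sd [0.0001 0.     0.0001]
inc [ 0.9 -0.6 10.5]
t 21.57 pos [ 0.5995 -0.0164  0.1224] yaw -2.852 j [-0.213  0.404  1.519  0.     1.217 -2.073] F [-0.4  0.  -2.3] w 61.45410674825501 goff 0.0188
inc [ 0.8 -0.7 10.4] turn -0.0
```

Request:
play_rows([
  [[0.5,-0.4,3,0],[0.5,-0.4,6,0],[0.5,-0.4,6,0],[0.5,-0.4,6,0]],
])

```text
t: 22.08
eef_pos: [0.5989, -0.0169, 0.1159]
tool_rot: [-0.0, -0.144, 0.99, 0.0]
wrist_force: [-0.8, 0.7, -2.3]
gripper_width: 0.662
grasp_force: 30.0
```

```bash
python3 avg.py .599 -.0173 .108; python3 go.py .599 -.0173 .108 3.431
```

```text
mean [ 0.5989 -0.0169  0.116 ] sd [0. 0. 0.]
inc [ 0.1 -0.4  8. ]
t 22.27 pos [ 0.5989 -0.0169  0.116 ] yaw -2.852 j [-0.214  0.41   1.528  0.     1.204 -2.074] F [ 0.8  0.  -1.3] w 61.29569348366192 goff 0.0188
inc [ 0.  -0.4  8. ] turn -0.0
```

Request:
play_rows([
  [[0,-0.3,2,0],[0,-0.3,4,0],[0,-0.3,4,0]],
])

```text
t: 22.65
eef_pos: [0.5988, -0.0172, 0.1116]
tool_rot: [-0.0, -0.144, 0.99, 0.0]
wrist_force: [-0.2, -0.0, -2.0]
gripper_width: 0.66
grasp_force: 30.0
```

Request:
play_rows([
  [[0,0,1,0],[0,0,2,0],[0,0,2,0]],
])

```text
t: 23.02
eef_pos: [0.5991, -0.0172, 0.11]
tool_rot: [0.0, -0.144, 0.99, -0.0]
wrist_force: [-0.2, 0.7, -2.1]
gripper_width: 0.666
grasp_force: 30.0
```

Request:
play_rows([
  [[0,0,1,0],[0,0,1.5,0],[0,0,1.5,0]],
])

```text
t: 23.4
eef_pos: [0.5992, -0.0172, 0.1095]
tool_rot: [0.001, -0.144, 0.99, -0.0]
wrist_force: [-2.2, 0.5, 5.4]
gripper_width: 0.667
grasp_force: 30.0
```

Request:
play_rows([
  [[0,0,0.7,0],[0,0,1.3,0],[0,0,1.3,0]],
])

```text
t: 23.78
eef_pos: [0.5993, -0.0172, 0.1093]
tool_rot: [0.001, -0.144, 0.99, -0.0]
wrist_force: [-4.4, 0.9, 10.8]
gripper_width: 0.664
grasp_force: 30.0
```

The ring touched at lower face about 0.113 with 11 N. Now turning clockwise in small steps, following the lead.

Request:
play_rows([
  [[0,0,0,0.1],[0,0,0.2,0.2],[0,0,0.5,0.3],[0,0,0.5,0.3]],
])

```text
t: 24.28
eef_pos: [0.5996, -0.018, 0.1078]
tool_rot: [0.001, 0.005, 1.0, -0.001]
wrist_force: [-1.4, -1.8, 5.8]
gripper_width: 0.661
grasp_force: 30.0
```

Request:
play_rows([
  [[0,0,0.3,0.1],[0,0,0.7,0.2],[0,0,1,0.3],[0,0,1,0.3]],
])

```text
t: 24.78
eef_pos: [0.5995, -0.0175, 0.1065]
tool_rot: [0.001, 0.154, 0.988, -0.0]
wrist_force: [-0.6, -1.9, 6.0]
gripper_width: 0.663
grasp_force: 30.0
```

Request:
play_rows([
  [[0,0,0.6,0.13],[0,0,1.2,0.27],[0,0,1.8,0.4],[0,0,2.4,0.53],[0,0,2.7,0.6],[0,0,2.7,0.6]],
])

```text
t: 25.52
eef_pos: [0.5998, -0.0174, 0.1038]
tool_rot: [0.001, 0.439, 0.899, 0.0]
wrist_force: [-0.1, -1.1, 5.0]
gripper_width: 0.66
grasp_force: 30.0
```

```bash
cat > st.py <<'E'
from cell import *
from h import *
o=get_obs();T=toolT(o);print(o["t"],"p",(o["eef_pos"]*1e3).round(1),"yaw",np.arctan2(T[1,0],T[0,0]).round(3),"F",o["wrist_force"].round(1),"M",o["wrist_torque"].round(2),"tau6",o["joint_torque"][5].round(2),"j6",o["joints"][5].round(2))
E
python3 st.py
```

```text
25.525 p [599.8 -17.4 103.8] yaw 2.234 F [-0.1 -1.1  5. ] M [-0.22 -0.08 -0.07] tau6 0.25 j6 -0.88
```

Request:
play_rows([
  [[0,0,0.6,0.13],[0,0,1.2,0.27],[0,0,1.8,0.4],[0,0,2.4,0.53],[0,0,2.7,0.6],[0,0,2.7,0.6]],
])

```text
t: 26.28
eef_pos: [0.5999, -0.0175, 0.1012]
tool_rot: [0.001, 0.685, 0.729, 0.001]
wrist_force: [1.1, -1.0, 5.1]
gripper_width: 0.661
grasp_force: 30.0
```

```bash
python3 st.py
```

```text
26.275 p [599.9 -17.5 101.2] yaw 1.634 F [ 1.1 -1.   5.1] M [-0.19  0.02 -0.05] tau6 0.26 j6 -0.28
```

Request:
play_rows([
  [[0,0,0.4,0.1],[0,0,0.9,0.2],[0,0,1.35,0.3],[0,0,1.35,0.3]],
])

```text
t: 26.78
eef_pos: [0.5998, -0.0173, 0.0998]
tool_rot: [0.001, 0.786, 0.618, 0.001]
wrist_force: [-0.7, -0.8, 5.1]
gripper_width: 0.66
grasp_force: 30.0
```

```bash
python3 st.py
```

```text
26.775 p [599.8 -17.3  99.8] yaw 1.333 F [-0.7 -0.8  5.1] M [-0.11  0.02 -0.05] tau6 0.32 j6 0.02
```

Request:
play_rows([
  [[0,0,0.35,0.08],[0,0,0.7,0.16],[0,0,0.7,0.16]],
])

```text
t: 27.15
eef_pos: [0.5998, -0.0174, 0.0991]
tool_rot: [0.001, 0.833, 0.554, 0.001]
wrist_force: [-0.5, 0.1, 6.0]
gripper_width: 0.666
grasp_force: 30.0
```

```bash
python3 st.py
```

```text
27.15 p [599.8 -17.4  99.1] yaw 1.173 F [-0.5  0.1  6. ] M [-0.16  0.03 -0.05] tau6 0.25 j6 0.18
```

Request:
play_rows([
  [[0,0,0.35,0.08],[0,0,0.7,0.16],[0,0,0.7,0.16]],
])

```text
t: 27.52
eef_pos: [0.5997, -0.0173, 0.0984]
tool_rot: [0.001, 0.874, 0.485, 0.001]
wrist_force: [-0.2, 0.1, 4.8]
gripper_width: 0.662
grasp_force: 30.0
```

```bash
python3 st.py
```

```text
27.525 p [599.7 -17.3  98.4] yaw 1.013 F [-0.2  0.1  4.8] M [-0.14  0.09 -0.07] tau6 0.23 j6 0.34
```

Request:
play_rows([
  [[0,0,0.25,0.05],[0,0,0.45,0.1],[0,0,0.45,0.1]],
])

```text
t: 27.9
eef_pos: [0.5996, -0.0173, 0.098]
tool_rot: [0.0, 0.897, 0.441, 0.001]
wrist_force: [-0.8, -1.5, 6.0]
gripper_width: 0.661
grasp_force: 30.0
```

```bash
python3 st.py
```

```text
27.9 p [599.6 -17.3  98. ] yaw 0.914 F [-0.8 -1.5  6. ] M [-0.18  0.19 -0.  ] tau6 0.13 j6 0.44
```

Request:
play_rows([
  [[0,0,0.25,0.05],[0,0,0.45,0.1],[0,0,0.45,0.1]],
])

```text
t: 28.28
eef_pos: [0.5996, -0.0173, 0.0976]
tool_rot: [0.0, 0.918, 0.396, 0.001]
wrist_force: [-1.1, -0.4, 7.0]
gripper_width: 0.663
grasp_force: 30.0
```

```bash
python3 st.py
```

```text
28.275 p [599.6 -17.3  97.6] yaw 0.814 F [-1.1 -0.4  7. ] M [-0.15  0.24 -0.  ] tau6 0.16 j6 0.54
```

Request:
play_rows([
  [[0,0,0.25,0.05],[0,0,0.45,0.1],[0,0,0.45,0.1]],
])

```text
t: 28.65
eef_pos: [0.5998, -0.0173, 0.0975]
tool_rot: [0.001, 0.937, 0.349, 0.001]
wrist_force: [-1.0, -0.1, 7.1]
gripper_width: 0.66
grasp_force: 30.0
```

```bash
python3 st.py
```

```text
28.65 p [599.8 -17.3  97.5] yaw 0.714 F [-1.  -0.1  7.1] M [-0.11  0.26  0.04] tau6 0.2 j6 0.64
```

Request:
play_rows([
  [[0,0,0.25,0.05],[0,0,0.45,0.1],[0,0,0.45,0.1]],
])

```text
t: 29.02
eef_pos: [0.5999, -0.0172, 0.0973]
tool_rot: [0.001, 0.953, 0.302, 0.001]
wrist_force: [-2.0, 0.5, 9.5]
gripper_width: 0.663
grasp_force: 30.0
```

```bash
python3 st.py
```

```text
29.025 p [599.9 -17.2  97.3] yaw 0.614 F [-2.   0.5  9.5] M [-0.03  0.35  0.04] tau6 0.21 j6 0.74
```

The ring now rests on the disk: sinking has slowed and the force is rising. From here I'll turn without feeding down, so the thread takes up its play.

Request:
play_rows([
  [[0,0,0,0.05],[0,0,0,0.1],[0,0,0,0.1]],
])

```text
t: 29.4
eef_pos: [0.6001, -0.0173, 0.0974]
tool_rot: [0.001, 0.967, 0.254, 0.001]
wrist_force: [-0.2, -0.4, 8.9]
gripper_width: 0.666
grasp_force: 30.0
```

```bash
python3 st.py
```

```text
29.4 p [600.1 -17.3  97.4] yaw 0.514 F [-0.2 -0.4  8.9] M [-0.07  0.23 -0.01] tau6 0.21 j6 0.84
```

Request:
play_rows([
  [[0,0,0,0.05],[0,0,0,0.1],[0,0,0,0.1]],
])

```text
t: 29.78
eef_pos: [0.6001, -0.0173, 0.0971]
tool_rot: [0.0, 0.979, 0.206, 0.001]
wrist_force: [-1.2, 0.1, 7.8]
gripper_width: 0.665
grasp_force: 30.0
```

```bash
python3 st.py
```

```text
29.775 p [600.1 -17.3  97.1] yaw 0.414 F [-1.2  0.1  7.8] M [-0.03  0.12  0.07] tau6 0.25 j6 0.94
```

Request:
play_rows([
  [[0,0,0,0.05],[0,0,0,0.1],[0,0,0,0.1]],
])

```text
t: 30.15
eef_pos: [0.6001, -0.0173, 0.0968]
tool_rot: [0.0, 0.988, 0.156, 0.001]
wrist_force: [-0.3, -0.5, 6.1]
gripper_width: 0.665
grasp_force: 30.0
```

```bash
python3 st.py
```

```text
30.15 p [600.1 -17.3  96.8] yaw 0.314 F [-0.3 -0.5  6.1] M [-0.12 -0.05  0.04] tau6 0.28 j6 1.04
```

The thread is now pulling it down, about 1 mm past disk contact. I'll relieve the arm's push and see whether the thread holds the ring by itself.

Request:
play_rows([
  [[0,0,-1,0],[0,0,-2,0],[0,0,-2,0]],
])

```text
t: 30.52
eef_pos: [0.6, -0.0174, 0.097]
tool_rot: [0.0, 0.988, 0.156, 0.001]
wrist_force: [6.3, -0.7, -4.8]
gripper_width: 0.663
grasp_force: 30.0
```

```bash
python3 st.py
```

```text
30.525 p [600.  -17.4  97. ] yaw 0.313 F [ 6.3 -0.7 -4.8] M [-0.21 -1.11  0.18] tau6 0.17 j6 1.04
```

The thread holds the ring at 97.0 with the arm pulling slightly up. Releasing and retreating.

Request:
play_rows([
  [[0,0,0.8,0],[0,0,0.8,0]],
])

```text
t: 30.78
eef_pos: [0.6, -0.0173, 0.0969]
tool_rot: [0.0, 0.988, 0.155, 0.001]
wrist_force: [6.6, -1.5, -2.8]
gripper_width: 0.665
grasp_force: 30.0
```

Request:
play_rows([
  [[0,0,0,0],[0,0,0,0],[0,0,0,0],[0,0,0,0]],
], gripper=0)

```text
t: 31.28
eef_pos: [0.5987, -0.0171, 0.0968]
tool_rot: [-0.0, 0.988, 0.155, -0.0]
wrist_force: [-0.2, -0.9, 0.7]
gripper_width: 0.991
grasp_force: 0.0
```

Request:
play_rows([
  [[0,0,-15,0],[0,0,-50,0],[-20,0,-85,0],[-50,0,-93,0],[-69,0,-93,0],[-69,0,-93,0],[-69,0,-93,0]],
])

```text
t: 32.15
eef_pos: [0.5341, -0.0383, 0.1905]
tool_rot: [0.0, 0.988, 0.155, 0.001]
wrist_force: [0.1, 0.1, 0.4]
gripper_width: 0.997
grasp_force: 0.0
```

```bash
python3 wc.py wf.png
python3 - <<'E'
from cell import *
from h import *
o,w,T=pickle.load(open("w.pkl","rb"));K=w["K"]
s=capture("side");C=np.array([.5995,-.0172,.12])
c=proj(K,T,C).astype(int);q=proj(s["K"],s["extrinsics"],C).astype(int);print(c,q,o["eef_pos"])
f=lambda im,c:cv2.resize(im[c[1]-45:c[1]+45,c[0]-30:c[0]+30,::-1],(400,600),interpolation=cv2.INTER_CUBIC)
cv2.imwrite("pics/fin.png",np.hstack([f(w["color"],c),f(s["color"],q)]))
E
```

```text
[276 132] [269 193] [ 0.53410035 -0.0382877   0.19053803]
```

View pics/fin.png

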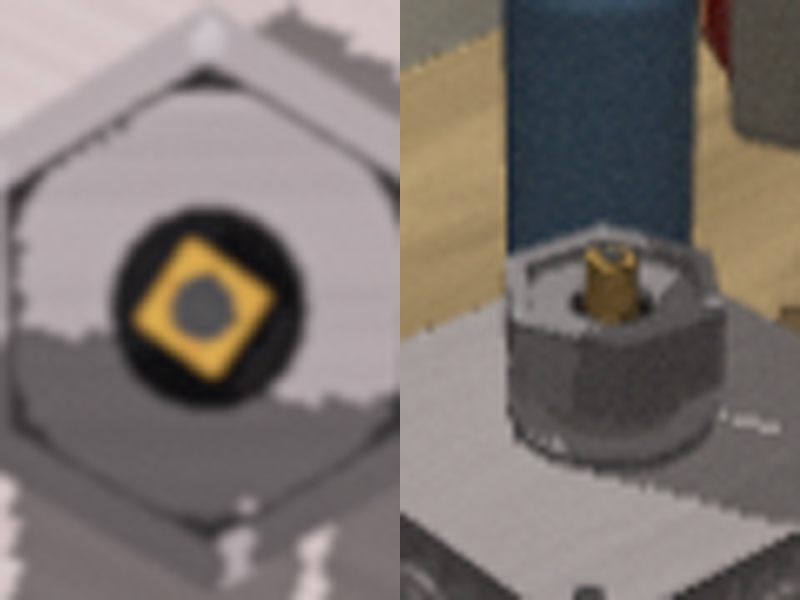

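The last view shows the ring level and concentric on the hub, with the stud centred in its opening at (205,305). It sits lower than it did under the arm's 10 N push alone, so the clamp is snug. Handing in.

```bash
python3 -c "
from cell import *
print(sign_off())"
```

```text
the job is handed in; nothing more can be done
None
```

The disk is seated flat in the hub with its stud up, and the ring is screwed down over it to an estimated 0.6–1.1 mm past contact; I let go of both and handed the job in at about 32 s, with no verdict shown.

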